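Weigh out and pack a lot of thrift-shop brass

ROBOT

A 6-joint arm with a two-finger parallel gripper is mounted at the origin on the work surface. World frame = base frame: x ahead of the robot, y to its left, z up, the work surface at z = 0. Lengths are in mm, angles in degrees, forces in N, time in s.
With the tool pointing down it reaches from about 350 to 875 mm from the base axis. Payload 15.5 kg.
Tool frame: the origin (TCP) lies midway between the tips of the shut fingers; the grasp point (between the pads) lies 19 mm behind it; z points along the fingers, y is the line along which they close (so a half turn about z gives the same grasp; the last joint's range is limited). The gripper opens to 85 mm and grips with 20 to 120 N. Pads are 22 mm wide; open, the fingers measure 114 mm over their backs; the gripper's body (76 mm by 85 mm) begins 54 mm behind the grasp point. The pads swing forward as they close: fully open they stand 13 mm farther back than shut.
Start: joints at [-73.654, 28.281, 77.091, -0, 74.628, -5.472], TCP at [232.291, -580.231, 231.277] pointing down, gripper open.
Joint ranges: [-166.48, 166.48], [-47.26, 123.95], [12.59, 153.08], [-70.14, 250.14], [6.76, 159.57], [-176.63, 176.63]. Speed limits (degrees/s): [108.29, 108.29, 147.25, 172.46, 172.46, 172.46].

INTERFACE

Orientations are given as a 3x3 rotation matrix whose columns are the frame's x, y, z axes.
In Python, from rig import robot gives the robot as it stands.
- The arm moves only by the tool carry_out, never from a script. Its argument "commands" is a list that holds one entry, the list of rows, each a list of 7 numbers: the shift along the world's x, y, z each as a share of 0.15 m, from -1 to 1, then the turn, a rotation vector about the world's x, y, z each as a share of 0.5 rad, from -1 to 1, then the opening, from -1 (shut) to 1 (fully open). In form: [[[dx, dy, dz, ax, ay, az, gripper], ...]]. A call has 1 to 8 rows; each row is the pose to reach, as a shift and turn from the pose commanded when the call began; what a row does not reach only later rows make up. A row lasts 1/10 s, in which the tool goes at most 50 mm and 8.59 degrees, less where a joint would pass 70% of its speed; a pose out of reach is approached as far as the arm can. A call with a number of a shift or a turn outside -1 to 1 is refused whole. A call with a gripper value outside its range is refused whole. The fingers move at their own pace and stop on an object; "squeeze" is the grip in N (left out, the last holds). Time passes only in rows, so rows that repeat a pose let the fingers close. It gives the time, the measured TCP pose, the force, the opening and the grip force at its end, in the units of the state.
- robot.get_obs(): the state, without advancing time (a new reading comes with each control period).
- robot.snapshot(name): name is "scene" or "top" or "wrist"; returns a dict with "img" (384x512x3 uint8, red, green, blue), "z_map" (384x512 float32, mm along the optical axis (not along the pixel's ray), 0 where there is no reading), "fovy" (degrees; the focal length in pixels is half the picture's height over the tangent of half this angle, whatever the lens; pixels are square), "cx", "cy" (the principal point, pixels), "rvec" (rotation vector, rad) and "tvec" (3), from world to camera coordinates, as OpenCV has them. Camera axes: x right, y down, z forward; pixel columns grow to the right and rows downward; lengths in mm; the calibration is good to about 2 mm. The wrist camera is an equidistant fisheye: a pixel r from the principal point sees the ray r / f radians off the axis. A picture is of the moment at which its call begins.
- robot.close_job(): hands the job in; it is judged then, once.
The state is a dict: "time_s": time; "joint_pos": joint angles; "qvel": joint speeds; "tau": joint torques, N m; "tcp_pos": TCP position; "tcp_rot": TCP orientation; "ft_force": force on the tool from outside, world axes, zero at the start; "torque": the same for the moment, N m; "grip_width": finger opening in mm; "gripper_force": force on a finger pad.
Only numpy, scipy, OpenCV 4.12 (cv2) and the standard library are available. Lean on these libraries where they do the work, as an engineer would, in place of code of your own. Each camera call takes 0.05 s, during which the arm holds its last target. There are 200 camera calls.

TASK

Make up a box lot of brassware by weight: first free the counter scale by sliding its red transport lock all the way to its free end (green mark), then set pieces from the blue mat on its pan, one after another, until the pointer rests in the green sector with your hand off. Pack just the pieces you weighed into the wooden crate, leave the rest on the mat, and with the pan empty slide the transport lock fully home to its red mark. Do not disturb the other goods on the counter.

Things in the scene. Friction and masses are not known exactly. Their poses are not given: they have to be found in the camera images.
- scale: Cream counter scale, fixed. Origin: under the pan's centre, at counter height; x points away from the robot at yaw 0. Housing 170 x 160 x 50 mm about the origin, square steel pan above it; a ledge 22 mm high (x -85 to -200 mm, y -75 to 75 mm) carries the transport lock; the round dial (136 mm, facing up and +x) is at x = 103 to 245 mm, up to 125 mm high.
- pan (a joint): Downward travel of the sprung, damped pan, m: 0 empty or locked, 0.042 at the bottom; settles in 1 s. 350 N/m after 0.3 N preload: 1 kg sinks 27 mm. The dial's red pointer turns clockwise 0.1 rad per mm from 12 o'clock (nearest the pan); the green sector is 16.5 to 30 mm, wider than any one piece's effect. With the lock less than half way the pan cannot sink.
- pan_floor (a point): Centre of the pan's floor (upper face); moves with the pan. Pan inside 184 x 184 mm, square with the scale, rim 12 mm high; floor 100 mm above the counter with the pan empty. Room for four pieces at (+-45, +-45) mm.
- lock (a joint): Travel of the transport lock, m: 0 = home (locked, red mark, at -y of the scale), 0.060 = free end stop (green mark, at +y). Stays where it is left; friction about 2 N. Its steel tongue runs under the pan's stem: it can only go home when the pan is up (empty).
- lock_grip (a point): Top centre of the lock's red upright grip: 16 mm along the scale's x, 30 mm along its y (the sliding direction), 38 mm tall over the ledge, top 60 mm above the counter. Its x sides are free; its steel carrier begins 15 mm to +y of it (6 mm high, from 29 mm on 25 mm high). The pan's rim is 60 mm off towards +x.
- mat: Blue felt mat fixed on the counter, 220 (x) x 264 (y) x 3 mm, on the left or the right of the scale. Origin: centre of its underside. The brass stands on it, in up to six places about 100 mm (x) by 90 mm (y) apart.
- crate: Loose slatted wooden crate, open on top, 0.5 kg, outside 220 (x) x 210 (y) x 76 mm, walls 8 mm, floor 8 mm thick, on the other side of the scale. Origin: centre of its underside. Holds four standing pieces at (+-48, +-45) mm.
- table: The counter, top at z = 0.
- candlestick_a: Brass candlestick, 104 mm tall: square foot 58 x 58 x 12 mm, stem 24 mm wide, round candle cup 30 mm wide from 74 to 104 mm: grip it there, about 88 mm up. Origin: centre of its underside, z up along its axis. May be absent. 0.27 to 0.43 kg.
- candlestick_b: A second such candlestick, the same sizes. Origin: centre of its underside, z up along its axis. May be absent. 0.27 to 0.43 kg.
- bell_a: Brass hand bell standing on its mouth (70 mm wide), 112 mm tall, with an upright dark wooden handle 24 mm wide from 48 to 112 mm: grip it there, about 88 mm up. Origin: centre of its underside, z up along its axis. May be absent. 0.12 to 0.21 kg.
- bell_b: A second such bell, the same sizes. Origin: centre of its underside, z up along its axis. May be absent. 0.12 to 0.21 kg.
- trophy: Small trophy, 106 mm tall: dark wooden plinth 58 x 58 x 22 mm, thin stem, brass cup 42 to 44 mm wide from 60 to 106 mm: grip it there, about 88 mm up. Origin: centre of its underside, z up along its axis. May be absent. 0.19 to 0.32 kg.
- vase: Copper bud vase, 108 mm tall: round foot 60 mm wide, belly 54 mm wide up to 60 mm, neck 24 mm wide from 60 to 108 mm: grip it there, about 88 mm up. Origin: centre of its underside, z up along its axis. May be absent. 0.19 to 0.32 kg.
- mug: Bystander: blue mug, 85 mm tall, behind the mat or crate. Leave alone.
- bowl: Bystander: white bowl, 110 mm wide, 50 mm tall. Leave alone.
- tape_roll: Bystander: roll of clear tape lying flat, 84 mm wide, 24 mm tall, beyond the scale's sides. Leave alone.
- price_gun: Bystander: yellow price labeller, 120 mm long, 45 mm tall, beyond the scale's sides. Leave alone.
- amber_jar: Bystander: amber jar, 72 mm wide, 120 mm tall, at the back. Leave alone.
Things that resemble listed ones, but are neither listed nor needed, are in the scene too. Leave any purple look-alike of the bell_b alone. What is shaped like the candlestick_b but pink is not meant.

How it is judged (in metres and radians):
On the way, in this order (a step that is already met when the one before it is completed fails the run):
1. the transport lock is slid to its free end stop (within 3 mm) (value of joint lock above 0.057 m), for 0.2 s.
2. the pan rests in the green sector (16.5 to 30 mm down), lock free, scale and brass not touched by the robot (value of joint lock above 0.05 m and value of joint pan between 0.0165 and 0.03 m and velocity of joint pan between -0.005 and 0.005 m/s and contact force between each of the arm, the fingers and scale below 0.2 N and contact force between each of the arm, the fingers and candlestick_a below 0.2 N and contact force between each of the arm, the fingers and candlestick_b below 0.2 N and contact force between each of the arm, the fingers and bell_a below 0.2 N and contact force between each of the arm, the fingers and bell_b below 0.2 N and contact force between each of the arm, the fingers and trophy below 0.2 N and contact force between each of the arm, the fingers and vase below 0.2 N), for 0.6 s.
At the end, for the whole second after the job is handed in: Lock home and pan up (within 3 mm); each brass piece at rest inside the crate or on the mat (up to 20 mm over its edge); the crate stands level on the counter and holds a lot that the green sector asks for (0.61 to 1.11 kg: with its own 0.5 kg it loads the counter with 10.85 to 15.85 N) (value of joint each of lock, pan below 0.003 m and angle between crate's own z axis and vertical below 0.1 rad and contact force between crate and table between 10.85 and 15.85 N and ((x of candlestick_a in the frame of crate between -0.102 and 0.102 m and y of candlestick_a in the frame of crate between -0.097 and 0.097 m and z of candlestick_a in the frame of crate between 0 and 0.07 m) or (x of candlestick_a in the frame of mat between -0.13 and 0.13 m and y of candlestick_a in the frame of mat between -0.15 and 0.15 m and z of candlestick_a in the frame of mat between -0.005 and 0.05 m)) and linear speed of each of candlestick_a, candlestick_b, bell_a, bell_b, trophy, vase below 0.02 m/s and ((x of candlestick_b in the frame of crate between -0.102 and 0.102 m and y of candlestick_b in the frame of crate between -0.097 and 0.097 m and z of candlestick_b in the frame of crate between 0 and 0.07 m) or (x of candlestick_b in the frame of mat between -0.13 and 0.13 m and y of candlestick_b in the frame of mat between -0.15 and 0.15 m and z of candlestick_b in the frame of mat between -0.005 and 0.05 m)) and ((x of bell_a in the frame of crate between -0.102 and 0.102 m and y of bell_a in the frame of crate between -0.097 and 0.097 m and z of bell_a in the frame of crate between 0 and 0.07 m) or (x of bell_a in the frame of mat between -0.13 and 0.13 m and y of bell_a in the frame of mat between -0.15 and 0.15 m and z of bell_a in the frame of mat between -0.005 and 0.05 m)) and ((x of bell_b in the frame of crate between -0.102 and 0.102 m and y of bell_b in the frame of crate between -0.097 and 0.097 m and z of bell_b in the frame of crate between 0 and 0.07 m) or (x of bell_b in the frame of mat between -0.13 and 0.13 m and y of bell_b in the frame of mat between -0.15 and 0.15 m and z of bell_b in the frame of mat between -0.005 and 0.05 m)) and ((x of trophy in the frame of crate between -0.102 and 0.102 m and y of trophy in the frame of crate between -0.097 and 0.097 m and z of trophy in the frame of crate between 0 and 0.07 m) or (x of trophy in the frame of mat between -0.13 and 0.13 m and y of trophy in the frame of mat between -0.15 and 0.15 m and z of trophy in the frame of mat between -0.005 and 0.05 m)) and ((x of vase in the frame of crate between -0.102 and 0.102 m and y of vase in the frame of crate between -0.097 and 0.097 m and z of vase in the frame of crate between 0 and 0.07 m) or (x of vase in the frame of mat between -0.13 and 0.13 m and y of vase in the frame of mat between -0.15 and 0.15 m and z of vase in the frame of mat between -0.005 and 0.05 m))); the robot touches nothing.
It fails at once if another article on the counter is moved by more than 4 cm or knocked over (distance of any of mug, bowl, tape_roll, price_gun, amber_jar from where it was at the start of the episode above 0.04 m or angle between any of mug, bowl, tape_roll, price_gun, amber_jar's own z axis and vertical above 0.6 rad).
Of candlestick_a, candlestick_b, bell_a, bell_b, trophy, vase only 4 to 6 are there at a start; the rules pass over those that are not, and their reading is None.
At some moment in a run one of candlestick_a, candlestick_b, bell_a, bell_b, trophy, vase, crate may be knocked a few centimetres aside while the robot is not near it.
Once in a run the grip may slacken for a moment while it holds something.
It also fails if it takes over 210 s, if anything falls off the work surface, if the arm or the gripper's body presses on something with over 40 N, if the wrist force passes 120 N, or if a joint passes its speed limit or range.

## Working session

There is one attempt and no reset: what is moved stays moved. The work goes in short steps, Python scripts to look and compute and a tool call to move; the robot and the scene stay as the last step left them, time stands still between calls to the robot, and variables do not carry over. Pictures are saved under pics/ and viewed, at most 14 in all, crops included, and the job is handed in when it is done.

Besides the shell and the picture viewer there is one more tool, called as name([rows], argument=value, ...), one row to a line, values as JSON. carry_out: Moves the arm, as the interface text tells. Shift numbers are shares of 0.15 m and turn numbers shares of 0.5 rad, none past 1 either way. Its arguments: {"type":"object","properties":{"commands":{"type":"array","items":{"type":"array","items":{"type":"array","items":{"type":"number"}}}},"squeeze":{"type":"number"}},"required":["commands"]}

```bash
ls; mkdir -p pics; cat > h.py <<'E'
import numpy as np, cv2
from rig import robot
def snap(n,name=None):
    s=robot.snapshot(n)
    if name: cv2.imwrite(f'pics/{name}.png',cv2.cvtColor(s['img'],cv2.COLOR_RGB2BGR))
    return s
def cloud(s):
    "world points per pixel (pinhole cameras)"
    h,w=s['z_map'].shape; f=h/2/np.tan(np.radians(s['fovy'])/2)
    v,u=np.mgrid[:h,:w]; z=s['z_map']
    c=np.stack([(u-s['cx'])/f*z,(v-s['cy'])/f*z,z],-1)
    R=cv2.Rodrigues(np.array(s['rvec'],float))[0]
    return (c-np.array(s['tvec']).ravel())@R
def proj(s,p):
    h=384; f=h/2/np.tan(np.radians(s['fovy'])/2)
    R=cv2.Rodrigues(np.array(s['rvec'],float))[0]; c=R@np.array(p,float)+np.array(s['tvec']).ravel()
    return c[0]/c[2]*f+s['cx'],c[1]/c[2]*f+s['cy']
E
python3 - <<'E'
from h import *
for n in('top','scene'):
    s=snap(n,n+'0'); P=cloud(s); np.savez(f'{n}0.npz',P=P,**s)
    print(n,s['fovy'],s['cx'],s['cy'],(s['z_map']>0).mean())
print(robot.get_obs())
E
```

```text
pics
top 55.96988441481875 255.24720475121256 186.24633180906494 0.9961344401041666
scene 51.904022300714516 258.16653293660363 188.65874893756924 0.9957326253255209
{'time_s': 0.1, 'joint_pos': array([-7.36515618e+01,  2.83108667e+01,  7.71234391e+01, -2.86398536e-04,
        7.46270367e+01, -5.47429896e+00]), 'qvel': array([ 0.00329338, -0.09931867, -0.18933778,  0.02422708,  0.04882015,
       -0.00987837]), 'tau': array([ 2.15895168e-03, -8.83584380e+01, -3.84565973e+01,  1.00296538e-04,
        5.14745814e-03, -2.41143255e-05]), 'tcp_pos': array([ 232.22199378, -579.91855188,  230.76567554]), 'tcp_rot': array([[ 9.28337902e-01,  3.71737335e-01, -3.05983234e-04],
       [ 3.71737448e-01, -9.28337340e-01,  1.02598368e-03],
       [ 9.73407767e-05, -1.06620496e-03, -9.99999427e-01]]), 'ft_force': array([-0.44493787, -0.03294256, -0.31538374]), 'torque': array([-4.10337218e-06, -3.96140829e-02, -2.00505074e-02]), 'gripper_force': 0.0, 'grip_width': 85.36435414814402}
```

View pics/top0.png

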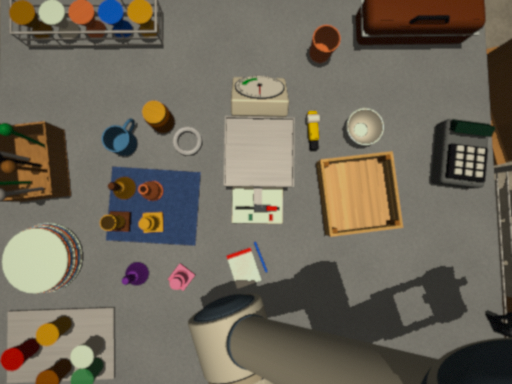

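View pics/scene0.png

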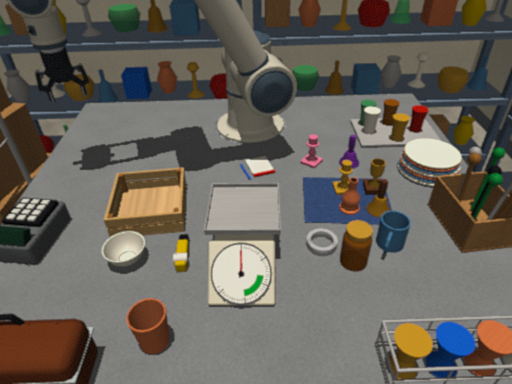

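The top view has +x up and +y to the left. The blue mat is at about (153,206), with a bell (122,187), a vase (150,190), a trophy (117,222) and a candlestick (151,222) on it. The crate is at (360,194), the scale pan at (259,152), and the red lock grip at (272,209), toward −y, which is home. The purple bell (135,273) and pink candlestick (180,277) are off the mat.

```bash
cat >> h.py <<'E'
def hsv(s): return cv2.cvtColor(s['img'],cv2.COLOR_RGB2HSV)
def rect(p): 
    r=cv2.minAreaRect(p[:,:2].astype(np.float32)); return np.round(r[0],1),np.round(r[1],1),round(r[2],1)
def pieces(s,P,lo,hi,z0,z1):
    "clusters of points in the xy box and height band"
    m=(P[...,0]>lo[0])&(P[...,0]<hi[0])&(P[...,1]>lo[1])&(P[...,1]<hi[1])&(P[...,2]>z0)&(P[...,2]<z1)
    n,l,st,c=cv2.connectedComponentsWithStats(m.astype(np.uint8))
    out=[]
    for i in range(1,n):
        if st[i,4]>12:
            q=P[l==i]; mx=np.percentile(q,98,axis=0); mn=np.percentile(q,2,axis=0)
            out.append((np.round(c[i]),st[i,4],np.round((mx+mn)/2,0),np.round(mx-mn,0),np.round(np.median(s['img'][l==i],0))))
    return out
E
python3 - <<'E'
from h import *
s=snap('top');P=cloud(s);H=hsv(s);Z=P[...,2]
print('table z',np.median(Z[300:310,150:180]),P[190,360],P[152,259])
m=(H[...,0]>100)&(H[...,0]<125)&(H[...,1]>100)&(abs(Z)<15); m[:,:100]=0;m[:160]=0;m[250:]=0;m[:,205:]=0
print('mat',rect(P[m]))
m=(Z>66)&(Z<86);m[:145]=0;m[245:]=0;m[:,:310]=0;m[:,410:]=0
print('crate',rect(P[m]),np.median(Z[m]),m.sum())
m=(Z>103)&(Z<122);m[:110]=0;m[195:]=0;m[:,:215]=0;m[:,300:]=0
print('panrim',rect(P[m]),m.sum())
m=(Z>90)&(Z<122);m[:114]=0;m[195:]=0;m[:,:215]=0;m[:,300:]=0
print('pan',rect(P[m]),m.sum())
m=((H[...,0]<6)|(H[...,0]>174))&(H[...,1]>170)&(Z>50)&(Z<70);m[:200]=0;m[222:]=0;m[:,:230]=0;m[:,290:]=0
print('grip',rect(P[m]),m.sum(),Z[m].mean())
m=(Z>14)&(Z<27);m[:180]=0;m[230:]=0;m[:,:225]=0;m[:,290:]=0
print('ledge',rect(P[m]),m.sum())
for n in('top','scene'):
    s=snap(n);P=cloud(s)
    for r in pieces(s,P,(350,100),(640,420),76,122):print(n,*r)
E
```

```text
table z 0.5796603481160502 [ 522.91784379 -325.08828025   11.38701614] [631.41864588 -19.83767355 100.40118723]
mat (array([492.7, 295.1]), array([258.2, 213.6]), 84.9)
crate (array([ 511.1, -309.4]), array([220.2, 212.3]), 5.3) 72.82855777989569 1054
panrim (array([632.4, -20. ]), array([190.2, 190.7]), 87.6) 1056
pan (array([639.4, -20.2]), array([190.2, 204.7]), 87.6) 4880
grip (array([476.3, -52.6]), array([25.9, 11.4]), 88.3) 42 61.32914336189275
ledge (array([487.6, -13.4]), array([148.2, 109.1]), 88.4) 1567
top [113. 186.] 90 [547. 377.  98.] [22. 19. 38.] [53. 35. 15.]
top [144. 189.] 95 [537. 295.  97.] [21. 22. 36.] [109.  56.  30.]
top [109. 222.] 266 [450. 388.  97.] [40. 40. 34.] [74. 51. 18.]
top [147. 223.] 190 [445. 291.  95.] [38. 32. 32.] [178. 130.  26.]
scene [378. 166.] 221 [451. 387.  95.] [41. 40. 36.] [83. 61. 19.]
scene [346. 167.] 152 [448. 293.  95.] [32. 36. 31.] [146. 107.  31.]
scene [353. 184.] 124 [537. 294.  95.] [26. 23. 38.] [96. 54. 32.]
scene [383. 186.] 108 [551. 378.  97.] [18. 20. 36.] [47. 30. 18.]
```

carry_out([
  [[0.4,0.9,0,0,0,0.766,0],[0.4,0.9,0,0,0,0.766,0],[0.4,0.9,0,0,0,0.766,0],[0.4,0.9,0,0,0,0.766,0]],
], squeeze=50)

```text
time_s: 0.65
tcp_pos: [293.6, -440.3, 231.3]
tcp_rot: [[0.718, 0.696, -0.0], [0.696, -0.718, 0.003], [0.002, -0.002, -1.0]]
ft_force: [-0.5, 0.3, -1.1]
grip_width: 42.6
gripper_force: 0.0
```

carry_out([
  [[0.4,0.9,0,0,0,0.766,0],[0.4,0.9,0,0,0,0.766,0],[0.4,0.9,0,0,0,0.766,0],[0.4,0.9,0,0,0,0.766,0]],
])

```text
time_s: 1.05
tcp_pos: [353.4, -305.9, 231.3]
tcp_rot: [[0.406, 0.914, -0.0], [0.914, -0.406, 0.002], [0.001, -0.001, -1.0]]
ft_force: [-0.3, 0.4, -0.9]
grip_width: 43.3
gripper_force: 0.0
```

carry_out([
  [[0.4,0.9,0,0,0,0.766,0],[0.4,0.9,0,0,0,0.766,0],[0.4,0.9,0,0,0,0.766,0],[0.4,0.9,0,0,0,0.766,0],[0.4,0.9,0,0,0,0.766,0]],
])

```text
time_s: 1.55
tcp_pos: [412.8, -175.0, 231.4]
tcp_rot: [[0.04, 0.999, 0.0], [0.999, -0.04, -0.0], [-0.0, 0.0, -1.0]]
ft_force: [0.5, -0.9, -0.5]
grip_width: 42.5
gripper_force: 0.0
```

carry_out([
  [[0.43,0.82,0,0,0,0,0],[0.43,0.82,0,0,0,0,0],[0.43,0.82,0,0,0,0,0],[0.43,0.82,-0.6,0,0,0,0],[0.43,0.82,-0.6,0,0,0,0],[0.43,0.82,-0.6,0,0,0,0]],
])

```text
time_s: 2.15
tcp_pos: [474.4, -53.0, 137.7]
tcp_rot: [[0.043, 0.999, -0.007], [0.999, -0.043, 0.001], [0.001, -0.007, -1.0]]
ft_force: [0.1, -0.7, 1.1]
grip_width: 42.7
gripper_force: 0.0
```

```bash
python3 - <<'E'
from h import *
a=snap('wrist','w1'); o=robot.get_obs(); print(o['tcp_pos'],a['fovy'],a['cx'],a['cy'])
# red grip in the wrist image -> ray onto z=60
H=hsv(a); m=(((H[...,0]<6)|(H[...,0]>174))&(H[...,1]>170)&(H[...,2]>60)).astype(np.uint8)
n,l,st,c=cv2.connectedComponentsWithStats(m)
f=192/np.radians(a['fovy']/2) ; f2=192/np.tan(np.radians(a['fovy'])/2); R=cv2.Rodrigues(np.array(a['rvec'],float))[0]; C=-R.T@np.array(a['tvec']).ravel(); print('cam',C,f,f2)
for i in range(1,n):
  if st[i,4]>60:
    for ff in (f2,):
      d=c[i]-[a['cx'],a['cy']]; r=np.hypot(*d); t=r/ff
      v=R.T@np.array([*(d/r*np.sin(t)),np.cos(t)]); print(st[i],c[i],a['z_map'][int(c[i][1]),int(c[i][0])],(C+v*(60-C[2])/v[2]))
E
```

```text
[475.63584469 -53.33256671 140.13705638] 65.70646984690485 251.41779903459928 192.85555865087053
cam [478.61493004  28.9093234  280.47942721] 334.84646769620986 297.3186396354542
[ 99  59  35  72 866] [115.52886836  94.83256351] 256.57245 [371.11374283  39.96215053  60.        ]
```

View pics/w1.png

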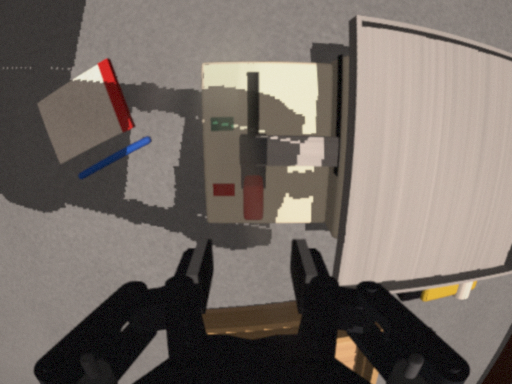

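The wrist view shows the shaded red grip at (253,198), centred between the fingers (252), with the red mark beside it. The lateral position is good, so I descend and grip.

carry_out([
  [[0,0,-0.35,0,0,0,0],[0,0,-0.55,0,0,0,0],[0,0,-0.7,0,0,0,0],[0,0,-0.7,0,0,0,0],[0,0,-0.7,0,0,0,-1],[0,0,-0.7,0,0,0,-1],[0,0,-0.7,0,0,0,-1],[0,0,-0.7,0,0,0,-1]],
])

```text
time_s: 3.0
tcp_pos: [475.2, -52.8, 37.8]
tcp_rot: [[0.042, 0.999, -0.003], [0.999, -0.042, 0.0], [0.0, -0.003, -1.0]]
ft_force: [-15.8, -1.9, 13.3]
grip_width: 15.0
gripper_force: 49.1
```

carry_out([
  [[0.004,0.1,0,0,0,0,-1],[0.008,0.2,0,0,0,0,-1],[0.013,0.3,0,0,0,0,-1],[0.017,0.4,0,0,0,0,-1],[0.018,0.42,0,0,0,0,-1],[0.018,0.42,0,0,0,0,-1],[0.018,0.42,0,0,0,0,-1],[0.018,0.42,0,0,0,0,-1]],
])

```text
time_s: 3.8
tcp_pos: [477.7, 8.9, 37.7]
tcp_rot: [[0.041, 0.999, -0.003], [0.999, -0.041, -0.001], [-0.002, -0.003, -1.0]]
ft_force: [-18.3, -20.8, 13.9]
grip_width: 14.7
gripper_force: 49.4
```

carry_out([
  [[0,0,0,0,0,0,0.3],[0,0,0,0,0,0,0.3],[0,0,0.3,0,0,0,0.3],[0,0,0.6,0,0,0,0.3],[0,0,1,0,0,0,0.3],[0,0,1,0,0,0,0.3]],
])

```text
time_s: 4.4
tcp_pos: [482.7, 10.1, 192.8]
tcp_rot: [[0.042, 0.999, 0.01], [0.999, -0.042, -0.001], [-0.001, 0.01, -1.0]]
ft_force: [0.8, 0.3, 0.2]
grip_width: 55.6
gripper_force: 0.0
```

carry_out([
  [[-0.1,0.9,0.2,0,0,0,0.3],[-0.1,0.9,0.2,0,0,0,0.3],[-0.1,0.9,0.2,0,0,0,0.3],[-0.1,0.9,0.2,0,0,0,0.3]],
])

```text
time_s: 4.8
tcp_pos: [465.2, 149.3, 218.7]
tcp_rot: [[0.038, 0.999, 0.004], [0.999, -0.038, 0.002], [0.002, 0.004, -1.0]]
ft_force: [0.7, 0.5, -0.1]
grip_width: 55.6
gripper_force: 0.0
```

```bash
python3 - <<'E'
from h import *
print(robot.get_obs()['tcp_pos'])
for n in('top','scene'):
    s=snap(n,n+'1');P=cloud(s)
    for r in pieces(s,P,(350,200),(640,420),76,122):print(n,*r)
    H=hsv(s);m=((H[...,0]<6)|(H[...,0]>174))&(H[...,1]>150)&(P[...,2]>50)&(P[...,2]<70)&(abs(P[...,1])<90)&(P[...,0]>440)&(P[...,0]<500)
    if m.sum()>5: print('grip',rect(P[m]),m.sum())
E
```

```text
[465.21951245 149.27144581 218.67143518]
top [113. 186.] 89 [547. 377. 100.] [21. 19. 36.] [48. 33. 14.]
top [143. 187.] 36 [542. 295.  98.] [11. 22. 33.] [112.  65.  38.]
grip (array([477.9,   6.9]), array([25.6, 11.3]), 88.5) 48
scene [378. 166.] 220 [451. 387.  96.] [40. 39. 34.] [82. 61. 19.]
scene [346. 167.] 151 [447. 293.  95.] [31. 35. 31.] [145. 107.  31.]
scene [353. 184.] 123 [537. 294.  96.] [25. 23. 37.] [95. 54. 32.]
scene [383. 186.] 110 [551. 378.  97.] [19. 20. 38.] [48. 29. 18.]
```

carry_out([
  [[-0.117,0.975,0,0,0,0,0.3],[-0.117,0.975,0,0,0,0,0.3],[-0.117,0.975,0,0,0,0,0.3],[-0.117,0.975,-0.4,0,0,0,0.3],[-0.117,0.975,-0.4,0,0,0,0.3],[-0.117,0.975,-0.4,0,0,0,0.3]],
])

```text
time_s: 5.5
tcp_pos: [446.4, 290.2, 155.2]
tcp_rot: [[0.042, 0.999, -0.004], [0.999, -0.042, -0.002], [-0.002, -0.004, -1.0]]
ft_force: [0.5, -0.0, 1.2]
grip_width: 55.2
gripper_force: 0.0
```

carry_out([
  [[0,0,-0.3,0,0,0,0.3],[0,0,-0.56,0,0,0,0.3],[0,0,-0.56,0,0,0,0.3],[0,0,-0.56,0,0,0,-1],[0,0,-0.56,0,0,0,-1],[0,0,-0.56,0,0,0,-1],[0,0,-0.56,0,0,0,-1],[0,0,-0.56,0,0,0,-1]],
])

```text
time_s: 6.3
tcp_pos: [448.0, 292.3, 74.4]
tcp_rot: [[0.041, 0.999, 0.003], [0.999, -0.041, 0.001], [0.001, 0.003, -1.0]]
ft_force: [-2.3, -5.4, 12.4]
grip_width: 28.4
gripper_force: 50.7
```

carry_out([
  [[0,0,0.25,0,0,0,-1],[0,0,0.6,0,0,0,-1],[0,0,1,0,0,0,-1],[0,0,1,0,0,0,-1],[0,0,1,0,0,0,-1]],
])

```text
time_s: 6.8
tcp_pos: [448.1, 292.6, 225.7]
tcp_rot: [[0.041, 0.999, 0.005], [0.999, -0.041, 0.003], [0.003, 0.005, -1.0]]
ft_force: [-0.3, 0.4, -4.3]
grip_width: 28.8
gripper_force: 51.5
```

carry_out([
  [[0.1,-0.3,0,0,0,0,-1],[0.2,-0.6,0,0,0,0,-1],[0.3,-0.95,0,0,0,0,-1],[0.3,-0.95,0,0,0,0,-1]],
])

```text
time_s: 7.2
tcp_pos: [492.5, 144.9, 221.3]
tcp_rot: [[0.045, 0.999, -0.001], [0.999, -0.045, -0.002], [-0.002, -0.001, -1.0]]
ft_force: [-0.4, 1.0, -3.2]
grip_width: 28.8
gripper_force: 50.2
```

carry_out([
  [[0.1,-0.3,0,0,0,0,-1],[0.2,-0.6,0,0,0,0,-1],[0.3,-0.95,0,0,0,0,-1],[0.3,-0.95,0,0,0,0,-1]],
])

```text
time_s: 7.6
tcp_pos: [537.8, 2.4, 221.3]
tcp_rot: [[0.045, 0.999, -0.001], [0.999, -0.045, -0.001], [-0.001, -0.001, -1.0]]
ft_force: [0.5, 1.1, -3.3]
grip_width: 28.9
gripper_force: 50.3
```

carry_out([
  [[0.1,-0.2,0,0,0,0,-1],[0.2,-0.4,0,0,0,0,-1],[0.32,-0.467,0,0,0,0,-1],[0.32,-0.467,0,0,0,0,-1],[0.32,-0.467,0,0,0,0,-1]],
])

```text
time_s: 8.1
tcp_pos: [584.2, -62.6, 221.1]
tcp_rot: [[0.041, 0.999, -0.002], [0.999, -0.041, 0.001], [0.001, -0.002, -1.0]]
ft_force: [-1.5, -0.1, -3.8]
grip_width: 28.5
gripper_force: 50.6
```

carry_out([
  [[0,0,-0.17,0,0,0,-1],[0,0,-0.3,0,0,0,-1],[0,0,-0.34,0,0,0,-1],[0,0,-0.34,0,0,0,-1],[0,0,-0.34,0,0,0,-1]],
])

```text
time_s: 8.6
tcp_pos: [585.1, -62.7, 172.0]
tcp_rot: [[0.041, 0.999, 0.001], [0.999, -0.041, -0.0], [-0.0, 0.001, -1.0]]
ft_force: [0.4, 0.0, -2.8]
grip_width: 28.7
gripper_force: 50.8
```

carry_out([
  [[0,0,0,0,0,0,0.3],[0,0,0,0,0,0,0.3],[0,0,0,0,0,0,0.3],[0,0,0.2,0,0,0,0.3],[0,0,0.4,0,0,0,0.3],[0,0,0.7,0,0,0,0.3],[0,0,0.7,0,0,0,0.3]],
])

```text
time_s: 9.3
tcp_pos: [587.4, -63.6, 282.3]
tcp_rot: [[0.041, 0.999, 0.009], [0.999, -0.041, -0.002], [-0.002, 0.009, -1.0]]
ft_force: [0.2, -0.1, -0.3]
grip_width: 55.3
gripper_force: 0.0
```

carry_out([
  [[-0.2,0.95,0,0,0,0,0.5],[-0.2,0.95,0,0,0,0,0.5],[-0.2,0.95,0,0,0,0,0.5],[-0.2,0.95,0,0,0,0,0.5]],
])

```text
time_s: 9.7
tcp_pos: [553.6, 84.0, 276.4]
tcp_rot: [[0.037, 0.999, -0.0], [0.999, -0.037, 0.001], [0.001, -0.0, -1.0]]
ft_force: [-0.7, -0.2, -0.4]
grip_width: 64.1
gripper_force: 0.0
```

```bash
cat >> h.py <<'E'
def pan(s,P):
    "pan floor height (median of the pan region's lower surface) and pieces on it"
    m=(P[...,0]>560)&(P[...,0]<705)&(abs(P[...,1]+20)<75)&(P[...,2]>45)&(P[...,2]<106)
    z=P[...,2][m]; h,e=np.histogram(z,bins=np.arange(45,107,1)); k=h.argmax(); print('pan floor',e[k],np.median(z[abs(z-e[k])<4]),m.sum())
E
python3 - <<'E'
from h import *
print(robot.get_obs()['tcp_pos'])
for n in('top','scene'):
    s=snap(n,n+'2');P=cloud(s);pan(s,P)
    for r in pieces(s,P,(350,200),(640,420),76,122):print(n,*r)
    for r in pieces(s,P,(540,-130),(730,70),145,210):print('on pan',n,*r)
E
```

```text
[553.56968918  83.96138012 276.43021061]
pan floor 90 91.24383037541017 1127
top [114. 186.] 89 [547. 377.  98.] [21. 18. 39.] [48. 32. 13.]
top [109. 222.] 268 [450. 389.  98.] [39. 40. 32.] [68. 46. 16.]
on pan top [277. 165.] 206 [586. -61. 183.] [36. 38. 30.] [181. 134.  35.]
pan floor 90 90.83957755562326 2126
scene [378. 166.] 217 [452. 388.  95.] [40. 39. 35.] [83. 62. 19.]
scene [353. 184.] 119 [538. 294.  95.] [23. 22. 37.] [92. 53. 34.]
scene [383. 186.] 110 [550. 377.  97.] [19. 19. 38.] [48. 30. 19.]
on pan scene [227. 176.] 223 [590. -62. 171.] [32. 36. 50.] [143. 109.  31.]
```

View pics/scene2.png

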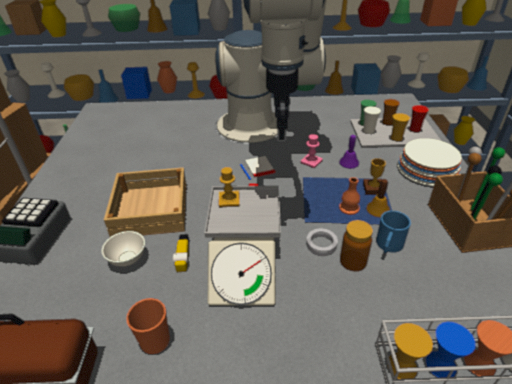

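The scene view shows the candlestick upright on the pan at (228,190) and the pointer turned clockwise to about 1 rad. The pan has sunk 9.2 mm. The vase is next.

carry_out([
  [[0,0.7,0,0,0,0,0.3],[0,0.7,0,0,0,0,0.3],[0,0.7,0,0,0,0,0.3]],
])

```text
time_s: 10.1
tcp_pos: [555.2, 187.6, 276.2]
tcp_rot: [[0.039, 0.999, 0.0], [0.999, -0.039, 0.001], [0.001, 0.0, -1.0]]
ft_force: [0.5, -0.6, -0.4]
grip_width: 55.7
gripper_force: 0.0
```

carry_out([
  [[-0.117,0.733,0,0,0,0,0.3],[-0.117,0.733,0,0,0,0,0.3],[-0.117,0.733,-0.4,0,0,0,0.3],[-0.117,0.733,-0.9,0,0,0,0.3],[-0.117,0.733,-0.9,0,0,0,0.3],[-0.117,0.733,-0.9,0,0,0,0.3],[-0.117,0.733,-0.9,0,0,0,0.3]],
])

```text
time_s: 10.8
tcp_pos: [538.3, 293.6, 142.0]
tcp_rot: [[0.042, 0.999, -0.0], [0.999, -0.042, -0.0], [-0.0, -0.0, -1.0]]
ft_force: [-0.1, -0.0, 1.3]
grip_width: 55.6
gripper_force: 0.0
```

carry_out([
  [[0,0,-0.3,0,0,0,0.3],[0,0,-0.463,0,0,0,0.3],[0,0,-0.463,0,0,0,0.3],[0,0,-0.463,0,0,0,-1],[0,0,-0.463,0,0,0,-1],[0,0,-0.463,0,0,0,-1],[0,0,-0.463,0,0,0,-1],[0,0,-0.463,0,0,0,-1]],
])

```text
time_s: 11.6
tcp_pos: [538.6, 294.9, 74.0]
tcp_rot: [[0.041, 0.999, 0.003], [0.999, -0.041, 0.001], [0.001, 0.003, -1.0]]
ft_force: [-1.1, -0.1, 11.0]
grip_width: 22.9
gripper_force: 36.3
```

carry_out([
  [[0,0,0.25,0,0,0,-1],[0,0,0.6,0,0,0,-1],[0,0,1,0,0,0,-1],[0,0,1,0,0,0,-1],[0,0,1,0,0,0,-1]],
])

```text
time_s: 12.1
tcp_pos: [538.5, 294.9, 224.9]
tcp_rot: [[0.041, 0.999, 0.005], [0.999, -0.041, 0.002], [0.002, 0.005, -1.0]]
ft_force: [0.2, -0.5, -3.7]
grip_width: 22.8
gripper_force: 49.5
```

carry_out([
  [[0.2,-0.3,0,0,0,0,-1],[0.4,-0.6,0,0,0,0,-1],[0.6,-0.9,0,0,0,0,-1],[0.6,-0.9,0,0,0,0,-1]],
])

```text
time_s: 12.5
tcp_pos: [628.9, 155.0, 219.6]
tcp_rot: [[0.044, 0.999, -0.002], [0.999, -0.044, -0.001], [-0.002, -0.002, -1.0]]
ft_force: [-0.8, 0.5, -2.1]
grip_width: 23.1
gripper_force: 49.6
```

carry_out([
  [[0.1,-0.3,0,0,0,0,-1],[0.2,-0.6,0,0,0,0,-1],[0.3,-0.9,0,0,0,0,-1],[0.3,-0.9,0,0,0,0,-1]],
])

```text
time_s: 12.9
tcp_pos: [673.0, 19.1, 219.6]
tcp_rot: [[0.045, 0.999, -0.002], [0.999, -0.045, -0.001], [-0.001, -0.002, -1.0]]
ft_force: [-0.1, 0.7, -1.9]
grip_width: 22.6
gripper_force: 49.6
```

carry_out([
  [[0.017,-0.3,0,0,0,0,-1],[0.017,-0.5,0,0,0,0,-1],[0.017,-0.61,0,0,0,0,-1],[0.017,-0.61,0,0,0,0,-1]],
])

```text
time_s: 13.3
tcp_pos: [674.3, -68.6, 220.3]
tcp_rot: [[0.043, 0.999, -0.002], [0.999, -0.043, 0.0], [0.0, -0.002, -1.0]]
ft_force: [0.1, -0.7, -2.7]
grip_width: 22.9
gripper_force: 49.6
```

carry_out([
  [[0,0,-0.17,0,0,0,-1],[0,0,-0.33,0,0,0,-1],[0,0,-0.39,0,0,0,-1],[0,0,-0.39,0,0,0,-1],[0,0,-0.39,0,0,0,-1]],
])

```text
time_s: 13.8
tcp_pos: [675.3, -66.5, 164.0]
tcp_rot: [[0.04, 0.999, 0.001], [0.999, -0.04, 0.0], [0.0, 0.001, -1.0]]
ft_force: [0.6, -0.2, -1.6]
grip_width: 22.7
gripper_force: 49.6
```

carry_out([
  [[0,0,0,0,0,0,0.3],[0,0,0,0,0,0,0.3],[0,0,0,0,0,0,0.3],[0,0,0.2,0,0,0,0.3],[0,0,0.4,0,0,0,0.3],[0,0,0.76,0,0,0,0.3],[0,0,0.76,0,0,0,0.3]],
])

```text
time_s: 14.5
tcp_pos: [677.4, -67.5, 284.3]
tcp_rot: [[0.041, 0.999, 0.01], [0.999, -0.041, -0.002], [-0.001, 0.01, -1.0]]
ft_force: [0.8, 0.5, -0.0]
grip_width: 55.2
gripper_force: 0.0
```

carry_out([
  [[-0.3,0.95,0,0,0,0,0.5],[-0.3,0.95,0,0,0,0,0.5],[-0.3,0.95,0,0,0,0,0.5],[-0.3,0.95,0,0,0,0,0.5]],
])

```text
time_s: 14.9
tcp_pos: [628.2, 80.5, 278.0]
tcp_rot: [[0.037, 0.999, 0.0], [0.999, -0.037, 0.001], [0.001, 0.0, -1.0]]
ft_force: [0.1, -2.2, 0.2]
grip_width: 63.8
gripper_force: 0.0
```

carry_out([
  [[-0.7,0.95,0,0,0,0,0.5],[-0.7,0.95,0,0,0,0,0.5],[-0.7,0.95,0,0,0,0,0.5],[-0.7,0.95,0,0,0,0,0.5],[-0.7,0.95,0,0,0,0,0.5]],
])

```text
time_s: 15.4
tcp_pos: [523.0, 220.4, 277.9]
tcp_rot: [[0.038, 0.999, 0.0], [0.999, -0.038, 0.001], [0.001, 0.0, -1.0]]
ft_force: [0.2, -0.5, -0.0]
grip_width: 64.3
gripper_force: 0.0
```

```bash
cat > look.py <<'E'
from h import *
import sys
print(robot.get_obs()['tcp_pos'])
for n in('top','scene'):
    s=snap(n,n+sys.argv[1]);P=cloud(s);pan(s,P)
    for r in pieces(s,P,(350,180),(640,450),76,122):print('mat',n,*r)
    for r in pieces(s,P,(540,-130),(730,70),145,210):print('on pan',n,*r)
    H=hsv(s);m=(P[...,2]>66)&(P[...,2]<80)&(P[...,1]<-150)&(P[...,1]>-480)&(P[...,0]>370)&(P[...,0]<640)&(H[...,0]>8)&(H[...,0]<25)
    c=np.zeros(m.shape,np.uint8); c[m]=1; nn,l,st,_=cv2.connectedComponentsWithStats(c); k=1+st[1:,4].argmax()
    print('crate',n,rect(P[l==k]),st[k,4])
E
python3 look.py 3
```

```text
[523.01863124 220.39125947 277.92329675]
pan floor 85 85.36334082507662 2247
mat top [109. 223.] 255 [449. 388.  97.] [37. 40. 33.] [67. 47. 17.]
on pan top [277. 131.] 163 [674. -67. 171.] [28. 31. 51.] [102.  52.  26.]
on pan top [276. 166.] 208 [586. -61. 176.] [39. 38. 31.] [188. 140.  37.]
crate top (array([ 511. , -309.4]), array([220.4, 212.3]), 5.4) 1050
pan floor 84 85.07933823897653 1672
mat scene [378. 166.] 223 [451. 388.  95.] [41. 40. 36.] [84. 62. 19.]
mat scene [383. 186.] 112 [550. 378.  97.] [19. 21. 38.] [48. 29. 18.]
on pan scene [227. 178.] 210 [589. -62. 170.] [32. 35. 43.] [151. 114.  33.]
on pan scene [224. 200.] 231 [678. -67. 170.] [27. 28. 49.] [121.  66.  36.]
crate scene (array([ 511.7, -309.5]), array([227.3, 211.3]), 5.3) 837
```

carry_out([
  [[-0.3,0.8,0,0,0,0,0.6],[-0.3,0.8,0,0,0,0,0.6],[-0.3,0.8,0,0,0,0,0.6],[-0.3,0.8,0,0,0,0,0.6]],
])

```text
time_s: 15.9
tcp_pos: [479.7, 340.0, 277.3]
tcp_rot: [[0.039, 0.999, 0.0], [0.999, -0.039, 0.001], [0.001, 0.0, -1.0]]
ft_force: [1.7, -1.3, 0.6]
grip_width: 68.0
gripper_force: 0.0
```

carry_out([
  [[-0.197,0.333,0,0,0,0,0.6],[-0.197,0.333,-0.3,0,0,0,0.6],[-0.197,0.333,-0.6,0,0,0,0.6],[-0.197,0.333,-0.9,0,0,0,0.6],[-0.197,0.333,-0.9,0,0,0,0.6],[-0.197,0.333,-0.9,0,0,0,0.6]],
])

```text
time_s: 16.5
tcp_pos: [451.5, 387.1, 143.0]
tcp_rot: [[0.042, 0.999, -0.0], [0.999, -0.042, -0.001], [-0.001, -0.0, -1.0]]
ft_force: [0.1, 0.3, 1.3]
grip_width: 68.3
gripper_force: 0.0
```

carry_out([
  [[0,0,-0.3,0,0,0,0.6],[0,0,-0.467,0,0,0,0.6],[0,0,-0.467,0,0,0,0.6],[0,0,-0.467,0,0,0,-1],[0,0,-0.467,0,0,0,-1],[0,0,-0.467,0,0,0,-1],[0,0,-0.467,0,0,0,-1]],
])

```text
time_s: 17.2
tcp_pos: [451.6, 388.8, 75.0]
tcp_rot: [[0.041, 0.999, 0.003], [0.999, -0.041, 0.002], [0.002, 0.003, -1.0]]
ft_force: [-3.2, 0.1, 9.9]
grip_width: 41.2
gripper_force: 48.9
```

carry_out([
  [[0,0,0.25,0,0,0,-1],[0,0,0.6,0,0,0,-1],[0,0,1,0,0,0,-1],[0,0,1,0,0,0,-1],[0,0,1,0,0,0,-1]],
])

```text
time_s: 17.7
tcp_pos: [451.6, 388.6, 225.9]
tcp_rot: [[0.041, 0.999, 0.005], [0.999, -0.041, 0.004], [0.004, 0.005, -1.0]]
ft_force: [0.5, 0.1, -3.0]
grip_width: 41.0
gripper_force: 52.6
```

carry_out([
  [[0.1,-0.3,0,0,0,0,-1],[0.2,-0.6,0,0,0,0,-1],[0.3,-0.9,0,0,0,0,-1],[0.3,-0.9,0,0,0,0,-1]],
])

```text
time_s: 18.1
tcp_pos: [496.0, 248.0, 220.9]
tcp_rot: [[0.045, 0.999, -0.002], [0.999, -0.045, -0.002], [-0.002, -0.002, -1.0]]
ft_force: [0.1, 0.6, -2.5]
grip_width: 41.1
gripper_force: 51.3
```

carry_out([
  [[0.1,-0.3,0,0,0,0,-1],[0.2,-0.6,0,0,0,0,-1],[0.3,-0.9,0,0,0,0,-1],[0.3,-0.9,0,0,0,0,-1]],
])

```text
time_s: 18.5
tcp_pos: [541.3, 113.2, 221.0]
tcp_rot: [[0.045, 0.999, -0.001], [0.999, -0.045, -0.001], [-0.002, -0.001, -1.0]]
ft_force: [0.2, 1.1, -1.5]
grip_width: 40.7
gripper_force: 51.2
```

carry_out([
  [[0.15,-0.3,0,0,0,0,-1],[0.25,-0.5,0,0,0,0,-1],[0.323,-0.608,0,0,0,0,-1],[0.323,-0.608,0,0,0,0,-1]],
])

```text
time_s: 18.9
tcp_pos: [589.5, 25.1, 221.1]
tcp_rot: [[0.043, 0.999, -0.001], [0.999, -0.043, -0.0], [-0.0, -0.001, -1.0]]
ft_force: [-0.2, 1.3, -3.1]
grip_width: 40.6
gripper_force: 51.5
```

carry_out([
  [[0,0,-0.17,0,0,0,-1],[0,0,-0.33,0,0,0,-1],[0,0,-0.435,0,0,0,-1],[0,0,-0.435,0,0,0,-1],[0,0,-0.435,0,0,0,-1]],
])

```text
time_s: 19.4
tcp_pos: [588.5, 27.5, 157.0]
tcp_rot: [[0.04, 0.999, -0.001], [0.999, -0.04, 0.0], [0.0, -0.001, -1.0]]
ft_force: [-0.3, 0.4, -2.1]
grip_width: 41.1
gripper_force: 51.9
```

carry_out([
  [[0,0,0,0,0,0,0.6],[0,0,0,0,0,0,0.6],[0,0,0,0,0,0,0.6],[0,0,0.2,0,0,0,0.6],[0,0,0.4,0,0,0,0.6],[0,0,0.8,0,0,0,0.6],[0,0,0.8,0,0,0,0.6]],
])

```text
time_s: 20.1
tcp_pos: [590.9, 26.5, 282.8]
tcp_rot: [[0.041, 0.999, 0.008], [0.999, -0.041, -0.0], [-0.0, 0.008, -1.0]]
ft_force: [0.5, -0.5, -0.1]
grip_width: 68.4
gripper_force: 0.0
```

carry_out([
  [[-0.7,-0.7,0,0,0,0,0.4],[-0.7,-0.7,0,0,0,0,0.4],[-0.7,-0.7,0,0,0,0,0.4],[-0.7,-0.7,0,0,0,0,0.4],[-0.7,-0.7,0,0,0,0,0.4],[-0.7,-0.7,0,0,0,0,0.4],[-0.7,-0.7,0,0,0,0,0.4],[-0.7,-0.7,0,0,0,0,0.4]],
])

```text
time_s: 20.9
tcp_pos: [484.4, -77.7, 276.9]
tcp_rot: [[0.04, 0.999, -0.0], [0.999, -0.04, 0.0], [0.0, -0.0, -1.0]]
ft_force: [0.7, 0.1, 0.7]
grip_width: 59.5
gripper_force: 0.0
```

carry_out([
  [[0,-0.95,0,0,0,0,0.4],[0,-0.95,0,0,0,0,0.4],[0,-0.95,0,0,0,0,0.4],[0,-0.95,0,0,0,0,0.4],[0,-0.95,0,0,0,0,0.4],[0,-0.95,0,0,0,0,0.4]],
])

```text
time_s: 21.5
tcp_pos: [484.0, -219.9, 276.9]
tcp_rot: [[0.04, 0.999, -0.0], [0.999, -0.04, 0.0], [0.0, -0.0, -1.0]]
ft_force: [0.1, 0.3, 0.4]
grip_width: 60.0
gripper_force: 0.0
```

```bash
python3 look.py 4
```

```text
[ 483.97070826 -219.85995766  276.86546969]
pan floor 77 77.51681252226697 1976
mat top [113. 186.] 89 [547. 377.  99.] [22. 19. 36.] [56. 37. 17.]
on pan top [278. 131.] 110 [675. -67. 168.] [23. 23. 41.] [121.  65.  34.]
on pan top [241. 164.] 242 [588.  30. 178.] [39. 40. 17.] [100.  74.  34.]
on pan top [276. 166.] 201 [586. -62. 169.] [37. 39. 31.] [204. 153.  41.]
crate top (array([ 509.5, -294.8]), array([220.7, 183.1]), 5.1) 551
pan floor 77 77.2131846709377 1714
mat scene [383. 186.] 109 [550. 378.  97.] [17. 21. 37.] [48. 31. 22.]
on pan scene [261. 178.] 292 [591.  29. 166.] [39. 40. 39.] [84. 62. 18.]
on pan scene [227. 180.] 200 [590. -62. 168.] [33. 35. 31.] [151. 115.  33.]
on pan scene [224. 200.] 173 [677. -67. 167.] [23. 22. 41.] [100.  57.  30.]
crate scene (array([ 511.6, -309.6]), array([225.5, 211.2]), 5.5) 844
```

View pics/scene4.png

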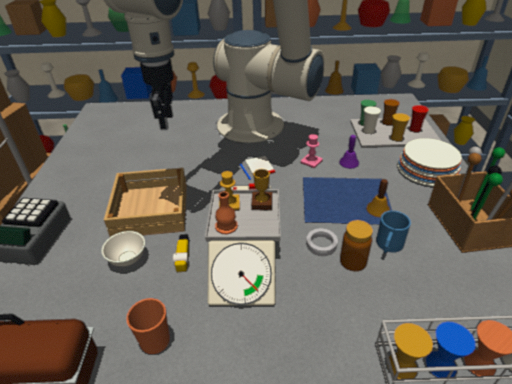

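The scene view shows the pointer inside the green sector at about (255,285), with the candlestick, trophy and vase standing on the pan. The pan is 22.7 mm down and the hand is clear. Now I pack, starting with the candlestick.

carry_out([
  [[0,0.2,0,0,0,0,0.3],[0,0.2,0,0,0,0,0.3],[0.693,0.7,0,0,0,0,0.3],[0.693,0.7,0,0,0,0,0.3],[0.693,0.7,0,0,0,0,0.3],[0.693,0.7,0,0,0,0,0.3],[0.693,0.7,0,0,0,0,0.3]],
])

```text
time_s: 22.3
tcp_pos: [587.9, -115.0, 276.8]
tcp_rot: [[0.039, 0.999, -0.001], [0.999, -0.039, -0.0], [-0.0, -0.001, -1.0]]
ft_force: [-0.4, 0.3, -0.1]
grip_width: 55.3
gripper_force: 0.0
```

carry_out([
  [[0,0.358,0,0,0,0,0.3],[0,0.358,0,0,0,0,0.3],[0,0.358,-0.3,0,0,0,0.3],[0,0.358,-0.6,0,0,0,0.3],[0,0.358,-0.6,0,0,0,0.3],[0,0.358,-0.6,0,0,0,0.3]],
])

```text
time_s: 22.9
tcp_pos: [587.5, -62.7, 187.9]
tcp_rot: [[0.041, 0.999, -0.001], [0.999, -0.041, 0.0], [0.0, -0.001, -1.0]]
ft_force: [0.0, 0.2, 0.4]
grip_width: 55.5
gripper_force: 0.0
```

carry_out([
  [[0,0,-0.15,0,0,0,0.3],[0,0,-0.267,0,0,0,0.3],[0,0,-0.267,0,0,0,0.3],[0,0,-0.267,0,0,0,-1],[0,0,-0.267,0,0,0,-1],[0,0,-0.267,0,0,0,-1],[0,0,-0.267,0,0,0,-1],[0,0,-0.267,0,0,0,-1]],
])

```text
time_s: 23.7
tcp_pos: [588.4, -62.3, 147.6]
tcp_rot: [[0.041, 0.999, 0.002], [0.999, -0.041, -0.0], [-0.0, 0.002, -1.0]]
ft_force: [2.5, -0.3, 0.9]
grip_width: 28.6
gripper_force: 49.1
```

carry_out([
  [[0,0,0.15,0,0,0,-1],[0,0,0.3,0,0,0,-1],[0,0,0.5,0,0,0,-1],[0,0,0.7,0,0,0,-1],[0,0,0.7,0,0,0,-1]],
])

```text
time_s: 24.2
tcp_pos: [589.2, -62.3, 255.6]
tcp_rot: [[0.041, 0.999, 0.005], [0.999, -0.041, -0.001], [-0.001, 0.005, -1.0]]
ft_force: [0.9, 0.6, -3.5]
grip_width: 28.6
gripper_force: 51.2
```

carry_out([
  [[-0.05,-0.35,0,0,0,0,-1],[-0.1,-0.7,0,0,0,0,-1],[-0.1,-0.7,0,0,0,0,-1],[-0.1,-0.7,0,0,0,0,-1]],
])

```text
time_s: 24.6
tcp_pos: [571.9, -168.3, 250.8]
tcp_rot: [[0.043, 0.999, -0.002], [0.999, -0.043, 0.001], [0.001, -0.002, -1.0]]
ft_force: [-0.7, 0.8, -4.3]
grip_width: 29.0
gripper_force: 50.5
```

carry_out([
  [[-0.06,-0.35,0,0,0,0,-1],[-0.12,-0.62,0,0,0,0,-1],[-0.12,-0.62,0,0,0,0,-1],[-0.12,-0.62,-0.3,0,0,0,-1],[-0.12,-0.62,-0.6,0,0,0,-1],[-0.12,-0.62,-0.9,0,0,0,-1],[-0.12,-0.62,-0.9,0,0,0,-1]],
])

```text
time_s: 25.3
tcp_pos: [551.7, -256.7, 111.4]
tcp_rot: [[0.04, 0.999, -0.009], [0.999, -0.04, 0.006], [0.005, -0.009, -1.0]]
ft_force: [-0.6, 0.9, -3.2]
grip_width: 28.6
gripper_force: 51.2
```

carry_out([
  [[0,0,-0.15,0,0,0,-1],[0,0,-0.25,0,0,0,-1],[0,0,-0.25,0,0,0,-1],[0,0,-0.25,0,0,0,-1]],
])

```text
time_s: 25.7
tcp_pos: [555.7, -259.7, 81.1]
tcp_rot: [[0.04, 0.999, 0.001], [0.999, -0.04, -0.001], [-0.0, 0.001, -1.0]]
ft_force: [0.5, -0.0, -3.3]
grip_width: 28.7
gripper_force: 55.6
```

carry_out([
  [[0,0,-0.015,0,0,0,-1],[0,0,-0.015,0,0,0,0.3],[0,0,-0.015,0,0,0,0.3],[0,0,-0.015,0,0,0,0.3],[0,0,0.2,0,0,0,0.3],[0,0,0.5,0,0,0,0.3],[0,0,1,0,0,0,0.3],[0,0,1,0,0,0,0.3]],
])

```text
time_s: 26.5
tcp_pos: [555.9, -260.8, 234.0]
tcp_rot: [[0.041, 0.999, 0.004], [0.999, -0.041, -0.003], [-0.002, 0.004, -1.0]]
ft_force: [0.5, 0.0, 0.9]
grip_width: 55.6
gripper_force: 0.0
```

carry_out([
  [[-0.5,0.3,0.3,0,0,0,0.3],[-0.5,0.3,0.3,0,0,0,0.3],[-0.5,0.3,0.3,0,0,0,0.3]],
])

```text
time_s: 26.8
tcp_pos: [477.0, -213.3, 277.5]
tcp_rot: [[0.041, 0.999, 0.002], [0.999, -0.041, -0.001], [-0.001, 0.002, -1.0]]
ft_force: [0.2, 0.5, -1.4]
grip_width: 55.2
gripper_force: 0.0
```

```bash
cat >> look.py <<'E'
    for r in pieces(s,P,(390,-430),(640,-200),82,118):print('in crate',n,*r)
E
python3 look.py 5
```

```text
[ 477.04657106 -213.28297699  277.4849765 ]
pan floor 88 88.3102447084353 2052
mat top [113. 186.] 88 [547. 377.  99.] [22. 19. 36.] [55. 38. 18.]
on pan top [277. 132.] 190 [672. -67. 172.] [29. 37. 54.] [113.  58.  28.]
on pan top [241. 164.] 248 [588.  30. 190.] [40. 39. 16.] [97. 72. 34.]
crate top (array([ 509.9, -296.5]), array([219.9, 187.4]), 5.3) 549
in crate top [344. 178.] 176 [ 556. -253.  100.] [37. 31. 32.] [190. 137.  29.]
pan floor 87 87.93920325958308 1559
mat scene [383. 186.] 108 [550. 378.  97.] [18. 21. 37.] [48. 31. 22.]
on pan scene [261. 176.] 320 [591.  29. 173.] [40. 39. 46.] [84. 62. 19.]
on pan scene [224. 200.] 258 [680. -67. 172.] [27. 32. 52.] [130.  72.  42.]
crate scene (array([ 510.6, -309.7]), array([227.8, 211.4]), 5.4) 850
in crate scene [161. 195.] 182 [ 560. -256.   99.] [32. 35. 31.] [160. 120.  32.]
```

carry_out([
  [[0.65,0.2,0,0,0,0,0.3],[0.65,0.2,0,0,0,0,0.3],[0.65,0.2,0,0,0,0,0.3]],
])

```text
time_s: 27.2
tcp_pos: [582.2, -184.0, 273.0]
tcp_rot: [[0.039, 0.999, 0.001], [0.999, -0.039, 0.001], [0.001, 0.001, -1.0]]
ft_force: [-1.3, -0.7, 0.2]
grip_width: 55.7
gripper_force: 0.0
```

carry_out([
  [[0.653,0.787,0,0,0,0,0.3],[0.653,0.787,0,0,0,0,0.3],[0.653,0.787,0,0,0,0,0.3],[0.653,0.787,0,0,0,0,0.3],[0.653,0.787,-0.3,0,0,0,0.3],[0.653,0.787,-0.5,0,0,0,0.3],[0.653,0.787,-0.5,0,0,0,0.3],[0.653,0.787,-0.5,0,0,0,0.3]],
])

```text
time_s: 28.0
tcp_pos: [675.4, -67.6, 199.5]
tcp_rot: [[0.041, 0.999, -0.001], [0.999, -0.041, 0.0], [0.0, -0.001, -1.0]]
ft_force: [0.6, 0.2, 1.5]
grip_width: 55.6
gripper_force: 0.0
```

carry_out([
  [[0,0,-0.15,0,0,0,0.3],[0,0,-0.277,0,0,0,0.3],[0,0,-0.277,0,0,0,0.3],[0,0,-0.277,0,0,0,-1],[0,0,-0.277,0,0,0,-1],[0,0,-0.277,0,0,0,-1],[0,0,-0.277,0,0,0,-1],[0,0,-0.277,0,0,0,-1]],
])

```text
time_s: 28.8
tcp_pos: [675.7, -67.2, 158.5]
tcp_rot: [[0.041, 0.999, 0.001], [0.999, -0.041, -0.0], [-0.0, 0.001, -1.0]]
ft_force: [1.1, -0.3, 0.7]
grip_width: 22.7
gripper_force: 48.8
```

carry_out([
  [[0,0,0.15,0,0,0,-1],[0,0,0.3,0,0,0,-1],[0,0,0.5,0,0,0,-1],[0,0,0.7,0,0,0,-1],[0,0,0.7,0,0,0,-1]],
])

```text
time_s: 29.3
tcp_pos: [676.8, -67.3, 267.3]
tcp_rot: [[0.041, 0.999, 0.006], [0.999, -0.041, -0.001], [-0.001, 0.006, -1.0]]
ft_force: [-0.2, 0.3, -1.8]
grip_width: 23.1
gripper_force: 49.7
```

carry_out([
  [[-0.12,-0.32,0,0,0,0,-1],[-0.24,-0.64,0,0,0,0,-1],[-0.35,-0.94,0,0,0,0,-1],[-0.35,-0.94,0,0,0,0,-1]],
])

```text
time_s: 29.7
tcp_pos: [620.2, -213.2, 261.9]
tcp_rot: [[0.046, 0.999, -0.002], [0.999, -0.046, -0.001], [-0.001, -0.002, -1.0]]
ft_force: [0.8, 1.4, -1.9]
grip_width: 22.8
gripper_force: 49.6
```

carry_out([
  [[-0.13,-0.32,0,0,0,0,-1],[-0.26,-0.64,0,0,0,0,-1],[-0.398,-0.945,0,0,0,0,-1],[-0.398,-0.945,0,0,0,0,-1],[-0.398,-0.945,0,0,0,0,-1]],
])

```text
time_s: 30.2
tcp_pos: [562.1, -350.7, 261.9]
tcp_rot: [[0.043, 0.999, -0.001], [0.999, -0.043, 0.001], [0.001, -0.001, -1.0]]
ft_force: [0.1, 0.3, -2.5]
grip_width: 23.0
gripper_force: 49.6
```

carry_out([
  [[0,0,-0.3,0,0,0,-1],[0,0,-0.6,0,0,0,-1],[0,0,-0.95,0,0,0,-1],[0,0,-0.95,0,0,0,-1],[0,0,-0.95,0,0,0,-1]],
])

```text
time_s: 30.7
tcp_pos: [563.3, -348.6, 120.5]
tcp_rot: [[0.04, 0.999, -0.001], [0.999, -0.04, 0.001], [0.001, -0.002, -1.0]]
ft_force: [0.4, -0.8, -1.2]
grip_width: 22.5
gripper_force: 49.7
```

carry_out([
  [[0,0,-0.15,0,0,0,-1],[0,0,-0.283,0,0,0,-1],[0,0,-0.283,0,0,0,-1],[0,0,-0.283,0,0,0,-1]],
])

```text
time_s: 31.1
tcp_pos: [564.6, -350.4, 80.7]
tcp_rot: [[0.041, 0.999, 0.003], [0.999, -0.041, -0.002], [-0.002, 0.003, -1.0]]
ft_force: [0.1, -0.3, -2.0]
grip_width: 23.0
gripper_force: 53.1
```

carry_out([
  [[0,0,-0.01,0,0,0,-1],[0,0,-0.01,0,0,0,0.3],[0,0,-0.01,0,0,0,0.3],[0,0,-0.01,0,0,0,0.3],[0,0,0.2,0,0,0,0.3],[0,0,0.5,0,0,0,0.3],[0,0,1,0,0,0,0.3],[0,0,1,0,0,0,0.3]],
])

```text
time_s: 31.9
tcp_pos: [564.0, -350.5, 232.6]
tcp_rot: [[0.041, 0.999, 0.004], [0.999, -0.041, -0.003], [-0.003, 0.004, -1.0]]
ft_force: [1.3, -0.4, -0.8]
grip_width: 55.8
gripper_force: 0.0
```

carry_out([
  [[-0.5,0.95,0.3,0,0,0,0.6],[-0.5,0.95,0.3,0,0,0,0.6],[-0.5,0.95,0.3,0,0,0,0.6],[-0.5,0.95,0.3,0,0,0,0.6]],
])

```text
time_s: 32.3
tcp_pos: [486.1, -204.2, 274.4]
tcp_rot: [[0.04, 0.999, 0.0], [0.999, -0.04, 0.0], [0.0, 0.0, -1.0]]
ft_force: [-0.6, 0.2, -0.7]
grip_width: 68.3
gripper_force: 0.0
```

```bash
python3 look.py 6
```

```text
[ 486.13141832 -204.20876447  274.4185422 ]
pan floor 94 94.13461809846568 2357
mat top [113. 186.] 90 [547. 378.  98.] [22. 19. 36.] [55. 37. 16.]
on pan top [241. 164.] 249 [588.  30. 196.] [39. 39. 16.] [95. 70. 33.]
crate top (array([ 507.6, -271.7]), array([220.3, 137. ]), 5.1) 469
in crate top [341. 177.] 115 [ 558. -248.   99.] [34. 23. 31.] [161. 115.  21.]
pan floor 93 93.74654637003243 1983
mat scene [383. 186.] 111 [551. 378.  96.] [18. 20. 39.] [48. 30. 21.]
on pan scene [261. 174.] 322 [591.  29. 179.] [39. 39. 46.] [83. 62. 19.]
crate scene (array([ 511.4, -309.2]), array([227.6, 211.1]), 5.4) 846
in crate scene [161. 195.] 182 [ 560. -255.   98.] [33. 34. 31.] [160. 120.  32.]
in crate scene [126. 196.] 116 [ 566. -350.  101.] [26. 22. 34.] [98. 56. 33.]
```

carry_out([
  [[0.675,0.8,0,0,0,0,0.6],[0.675,0.8,0,0,0,0,0.6],[0.675,0.8,0,0,0,0,0.6],[0.675,0.8,0,0,0,0,0.6]],
])

```text
time_s: 32.8
tcp_pos: [592.6, -84.4, 272.3]
tcp_rot: [[0.038, 0.999, 0.001], [0.999, -0.038, 0.001], [0.001, 0.001, -1.0]]
ft_force: [-0.3, -0.6, 0.0]
grip_width: 68.2
gripper_force: 0.0
```

carry_out([
  [[0,0.775,0,0,0,0,0.6],[0,0.775,0,0,0,0,0.6],[0,0.775,0,0,0,0,0.6],[0,0.775,-0.25,0,0,0,0.6],[0,0.775,-0.45,0,0,0,0.6],[0,0.775,-0.45,0,0,0,0.6]],
])

```text
time_s: 33.4
tcp_pos: [587.7, 28.2, 201.8]
tcp_rot: [[0.041, 0.999, -0.006], [0.999, -0.041, 0.0], [-0.0, -0.006, -1.0]]
ft_force: [-0.5, -0.9, -0.8]
grip_width: 68.3
gripper_force: 0.0
```

carry_out([
  [[0,0,-0.15,0,0,0,0.6],[0,0,-0.273,0,0,0,0.6],[0,0,-0.273,0,0,0,0.6],[0,0,-0.273,0,0,0,-1],[0,0,-0.273,0,0,0,-1],[0,0,-0.273,0,0,0,-1],[0,0,-0.273,0,0,0,-1],[0,0,-0.273,0,0,0,-1]],
])

```text
time_s: 34.2
tcp_pos: [589.8, 28.9, 165.1]
tcp_rot: [[0.041, 0.999, 0.001], [0.999, -0.041, -0.0], [-0.0, 0.001, -1.0]]
ft_force: [0.7, -0.2, 1.6]
grip_width: 40.4
gripper_force: 50.5
```

carry_out([
  [[0,0,0.15,0,0,0,-1],[0,0,0.3,0,0,0,-1],[0,0,0.5,0,0,0,-1],[0,0,0.6,0,0,0,-1],[0,0,0.6,0,0,0,-1]],
])

```text
time_s: 34.7
tcp_pos: [590.0, 29.0, 256.5]
tcp_rot: [[0.041, 0.999, 0.003], [0.999, -0.041, -0.0], [0.0, 0.003, -1.0]]
ft_force: [0.6, 0.4, -2.8]
grip_width: 40.6
gripper_force: 51.9
```

carry_out([
  [[-0.1,-0.32,0,0,0,0,-1],[-0.2,-0.64,0,0,0,0,-1],[-0.3,-0.95,0,0,0,0,-1],[-0.3,-0.95,0,0,0,0,-1]],
])

```text
time_s: 35.1
tcp_pos: [542.0, -118.2, 253.2]
tcp_rot: [[0.045, 0.999, -0.003], [0.999, -0.045, -0.001], [-0.001, -0.003, -1.0]]
ft_force: [-0.1, 1.2, -2.4]
grip_width: 40.7
gripper_force: 51.3
```

carry_out([
  [[-0.1,-0.32,0,0,0,0,-1],[-0.2,-0.64,0,0,0,0,-1],[-0.3,-0.95,0,0,0,0,-1],[-0.3,-0.95,0,0,0,0,-1]],
])

```text
time_s: 35.5
tcp_pos: [497.3, -260.6, 253.2]
tcp_rot: [[0.045, 0.999, -0.002], [0.999, -0.045, -0.001], [-0.001, -0.002, -1.0]]
ft_force: [0.9, 1.2, -3.2]
grip_width: 40.6
gripper_force: 51.3
```

carry_out([
  [[-0.268,-0.088,0,0,0,0,-1],[-0.268,-0.088,0,0,0,0,-1],[-0.268,-0.088,-0.3,0,0,0,-1],[-0.268,-0.088,-0.6,0,0,0,-1],[-0.268,-0.088,-0.9,0,0,0,-1],[-0.268,-0.088,-0.9,0,0,0,-1],[-0.268,-0.088,-0.9,0,0,0,-1]],
])

```text
time_s: 36.2
tcp_pos: [459.0, -268.7, 119.6]
tcp_rot: [[0.041, 0.999, -0.002], [0.999, -0.041, 0.001], [0.001, -0.002, -1.0]]
ft_force: [0.1, 0.6, -1.9]
grip_width: 40.5
gripper_force: 52.7
```

carry_out([
  [[0,0,-0.15,0,0,0,-1],[0,0,-0.275,0,0,0,-1],[0,0,-0.275,0,0,0,-1],[0,0,-0.275,0,0,0,-1]],
])

```text
time_s: 36.6
tcp_pos: [460.2, -269.9, 80.2]
tcp_rot: [[0.041, 0.999, 0.002], [0.999, -0.041, -0.002], [-0.001, 0.002, -1.0]]
ft_force: [0.4, -0.1, -2.8]
grip_width: 40.9
gripper_force: 59.0
```

carry_out([
  [[0,0,-0.01,0,0,0,-1],[0,0,-0.01,0,0,0,0.6],[0,0,-0.01,0,0,0,0.6],[0,0,-0.01,0,0,0,0.6],[0,0,0.2,0,0,0,0.6],[0,0,0.5,0,0,0,0.6],[0,0,1,0,0,0,0.6],[0,0,1,0,0,0,0.6]],
])

```text
time_s: 37.4
tcp_pos: [459.9, -269.9, 232.3]
tcp_rot: [[0.041, 0.999, 0.004], [0.999, -0.041, -0.003], [-0.003, 0.004, -1.0]]
ft_force: [0.1, -0.4, -1.1]
grip_width: 68.2
gripper_force: 0.0
```

carry_out([
  [[0.13,0.95,0,0,0,0,0],[0.13,0.95,0,0,0,0,0],[0.13,0.95,0,0,0,0,0],[0.13,0.95,0,0,0,0,0]],
])

```text
time_s: 37.8
tcp_pos: [478.4, -122.4, 228.5]
tcp_rot: [[0.037, 0.999, -0.0], [0.999, -0.037, 0.001], [0.001, -0.0, -1.0]]
ft_force: [-0.4, -0.8, -0.8]
grip_width: 42.6
gripper_force: 0.0
```

```bash
python3 look.py 7; python3 - <<'E'
from h import *
s=snap('top');P=cloud(s);H=hsv(s);m=((H[...,0]<6)|(H[...,0]>174))&(H[...,1]>150)&(P[...,2]>50)&(P[...,2]<70)&(abs(P[...,1])<90)&(P[...,0]>440)&(P[...,0]<500)
print(rect(P[m]) if m.sum()>5 else 'hidden')
E
```

```text
[ 478.44284079 -122.40146678  228.51456553]
pan floor 100 101.0102983697394 2827
mat top [113. 186.] 89 [547. 377. 100.] [22. 19. 35.] [52. 34. 16.]
crate top (array([ 575.5, -311.6]), array([ 92.3, 193.9]), 5.1) 339
in crate top [378. 173.] 84 [ 564. -349.  101.] [23. 23. 35.] [106.  53.  24.]
pan floor 100 100.73209354853712 2298
mat scene [383. 186.] 110 [551. 377.  97.] [18. 20. 37.] [47. 30. 22.]
crate scene (array([ 511. , -309.7]), array([228.3, 211.3]), 5.4) 805
in crate scene [162. 173.] 215 [ 462. -267.  101.] [39. 41. 33.] [82. 60. 19.]
in crate scene [161. 195.] 183 [ 560. -255.   99.] [32. 35. 31.] [149. 110.  29.]
in crate scene [126. 196.] 118 [ 565. -350.  100.] [25. 23. 35.] [93. 51. 31.]
(array([477.9,   6.9]), array([25.6, 11.4]), 88.5)
```

View pics/scene7.png

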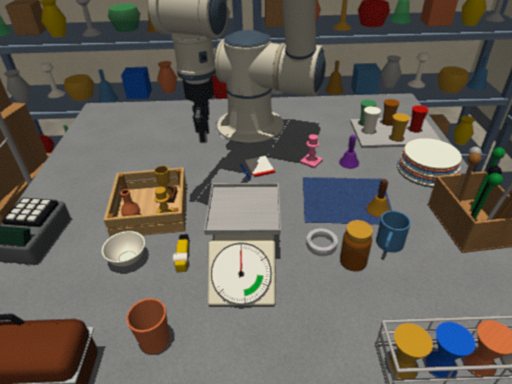

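The three pieces stand in the crate (126,203), (162,175) and (162,197). The bell is still on the mat, the pan is up and the pointer is at 12 o'clock. Now the lock goes home.

carry_out([
  [[0,0.9,0,0,0,0,0],[0,0.9,0,0,0,0,0],[0,0.9,0,0,0,0,0],[0,0.9,-0.3,0,0,0,0],[0,0.9,-0.6,0,0,0,0],[0,0.9,-0.8,0,0,0,0],[0,0.9,-0.8,0,0,0,0]],
])

```text
time_s: 38.65
tcp_pos: [476.8, 7.3, 105.4]
tcp_rot: [[0.042, 0.999, -0.006], [0.999, -0.042, 0.001], [0.0, -0.006, -1.0]]
ft_force: [0.2, -0.1, 1.9]
grip_width: 42.5
gripper_force: 0.0
```

carry_out([
  [[0,0,-0.2,0,0,0,0],[0,0,-0.4,0,0,0,0],[0,0,-0.478,0,0,0,0],[0,0,-0.478,0,0,0,0],[0,0,-0.478,0,0,0,-1],[0,0,-0.478,0,0,0,-1],[0,0,-0.478,0,0,0,-1],[0,0,-0.478,0,0,0,-1]],
])

```text
time_s: 39.45
tcp_pos: [477.6, 8.1, 38.1]
tcp_rot: [[0.041, 0.999, -0.001], [0.999, -0.041, -0.0], [-0.0, -0.001, -1.0]]
ft_force: [-11.0, -4.5, 15.6]
grip_width: 14.9
gripper_force: 49.0
```

carry_out([
  [[-0.004,-0.1,0,0,0,0,-1],[-0.008,-0.2,0,0,0,0,-1],[-0.013,-0.3,0,0,0,0,-1],[-0.017,-0.4,0,0,0,0,-1],[-0.018,-0.42,0,0,0,0,-1],[-0.018,-0.42,0,0,0,0,-1],[-0.018,-0.42,0,0,0,0,-1]],
])

```text
time_s: 40.15
tcp_pos: [475.1, -53.0, 38.0]
tcp_rot: [[0.042, 0.999, -0.001], [0.999, -0.042, 0.002], [0.002, -0.001, -1.0]]
ft_force: [-5.3, 26.1, 13.4]
grip_width: 15.1
gripper_force: 49.9
```

At the stop with 26 N. I release, retreat and check.

carry_out([
  [[0,0,0,0,0,0,0],[0,0,0,0,0,0,0],[0,0,0.3,0,0,0,0],[0,0,0.6,0,0,0,0],[0,0,1,0,0,0,0],[0,0,1,0,0,0,0]],
])

```text
time_s: 40.75
tcp_pos: [478.4, -55.5, 192.4]
tcp_rot: [[0.041, 0.999, 0.009], [0.999, -0.041, -0.002], [-0.002, 0.009, -1.0]]
ft_force: [-0.2, -0.0, -0.7]
grip_width: 42.7
gripper_force: 0.0
```

carry_out([
  [[-0.3,-0.8,0.4,0,0,0,0],[-0.3,-0.8,0.4,0,0,0,0],[-0.3,-0.8,0.4,0,0,0,0],[-0.3,-0.8,0.4,0,0,0,0],[-0.3,-0.8,0.4,0,0,0,0]],
])

```text
time_s: 41.25
tcp_pos: [430.8, -175.6, 247.3]
tcp_rot: [[0.043, 0.999, 0.001], [0.999, -0.043, -0.001], [-0.001, 0.001, -1.0]]
ft_force: [0.5, 0.3, -0.8]
grip_width: 42.6
gripper_force: 0.0
```

```bash
python3 look.py 8; python3 - <<'E'
from h import *
s=snap('top');P=cloud(s);H=hsv(s);m=((H[...,0]<6)|(H[...,0]>174))&(H[...,1]>150)&(P[...,2]>50)&(P[...,2]<70)&(abs(P[...,1])<90)&(P[...,0]>440)&(P[...,0]<500)
print(rect(P[m]) if m.sum()>5 else 'hidden', robot.get_obs()['qvel'].round(2))
E
```

```text
[ 430.83511211 -175.56895447  247.25305857]
pan floor 100 100.91346401016955 2823
mat top [113. 186.] 89 [547. 378.  98.] [21. 19. 38.] [54. 35. 15.]
crate top (array([ 543. , -305.8]), array([156.4, 211.8]), 5.6) 625
in crate top [378. 173.] 79 [ 564. -350.  100.] [22. 24. 36.] [101.  50.  25.]
in crate top [344. 178.] 177 [ 556. -253.  101.] [36. 32. 32.] [189. 136.  28.]
pan floor 100 100.762924438647 2297
mat scene [383. 186.] 109 [550. 378.  97.] [17. 21. 39.] [46. 31. 21.]
crate scene (array([ 511.6, -309.8]), array([227.5, 212.3]), 5.9) 791
in crate scene [162. 173.] 218 [ 462. -267.  100.] [42. 40. 33.] [83. 61. 19.]
in crate scene [161. 195.] 184 [ 559. -255.   99.] [32. 36. 31.] [150. 110.  29.]
in crate scene [127. 196.] 119 [ 566. -350.  100.] [24. 22. 35.] [97. 55. 32.]
(array([476.3, -52.9]), array([25.8, 11.4]), 88.6) [ 0.49  0.3  -0.12 -0.07 -0.04 -0.12]
```

View pics/scene8.png

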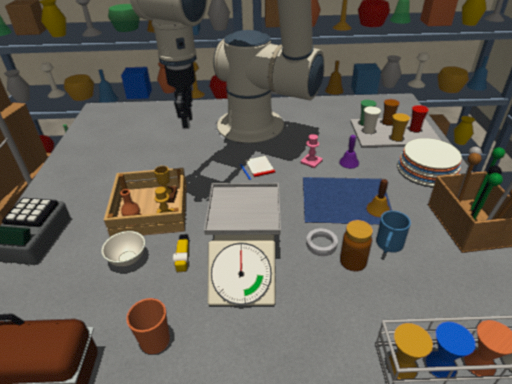

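The lock is back at its starting point (476,−53), the pan is up, three pieces are in the crate and the bell is on the mat. I hand it in.

```bash
python3 -c "
from rig import robot
print(robot.close_job())"
```

```text
the job is handed in; nothing more can be done
None
```

The job is handed in: the candlestick, vase and trophy weighed in the green (pan 22.7 mm down) and are in the crate, the bell stayed on the mat, the pan is empty and the lock is home; the hand-in call returned no verdict.

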